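Set a masked shelf plank over the bench edge for spraying

ROBOT

A 6-joint arm with a two-finger parallel gripper is mounted at the origin on the work surface. World frame = base frame: x ahead of the robot, y to its left, z up, the work surface at z = 0. Lengths are in m, angles in rad, forces in N, time in s.
With the tool pointing down it reaches from about 0.3 to 0.875 m from the base axis. Payload 6.4 kg.
Tool frame: the origin (TCP) lies midway between the tips of the shut fingers; the grasp point (between the pads) lies 19 mm behind it (grasp_offset is the distance from the TCP to the grasp point, in m); z points along the fingers, y is the line along which they close (so a half turn about z gives the same grasp; the last joint's range is limited). The gripper opens to 85 mm and grips with 20 to 120 N. Pads are 22 mm wide; open, the fingers measure 114 mm over their backs; the gripper's body (76 mm by 85 mm) begins 54 mm behind the grasp point. The pads swing forward as they close: fully open they stand 13 mm farther back than shut.
Start: joints at [1.018, 0.181, 1.607, -0, 1.354, -0.206], TCP at [0.195, 0.541, 0.231] pointing down, gripper open.
Joint ranges: [-2.99, 2.99], [-0.89, 2.07], [0.3, 2.58], [-1.14, 4.28], [0, 2.63], [-3.12, 3.12]. Speed limits (rad/s): [2.57, 2.57, 3.01, 3.14, 3.14, 3.14].

INTERFACE

Orientations are given as a unit quaternion [w, x, y, z].
In Python, from bench import * gives the robot as it stands. The module is installed in compiled form; this text tells all that it offers.
- The arm moves only by the tool servo_tool, never from a script. Its argument "commands" is text: rows parted by semicolons, each of 7 numbers parted by spaces: the turn, a rotation vector about the tool's x, y, z in rad, then the shift along the tool's x, y, z in mm, then the opening, from 0 (shut) to 1 (fully open). In form: wx wy wz dx dy dz claw; .... A call has 1 to 5 rows; each row shifts and turns the commanded pose from where the row before left it, along the tool's axes as they then stand; what a row does not reach is not made up. A row lasts 1/8 s, in which the tool goes at most 62.5 mm and 10.7 degrees, less where a joint would pass 70% of its speed; a pose out of reach is approached as far as the arm can. A call with a gripper value outside its range is refused whole. The fingers move at their own pace and stop on an object; the grip force is fixed at half the most. Time passes only in rows, so rows that do not move let the fingers close. It gives the time, the measured TCP pose, the force, the opening and the grip force at its end, in the units of the state.
- get_obs(): the state, without advancing time (a new reading comes with each control period).
- camera(name): name is "scene" or "top" or "wrist"; returns the picture (480x640x3 uint8, blue, green, red); there is no depth.
- calibration(name): a dict with "fx", "fy", "cx", "cy" (pixels), "R" (3x3) and "t" (3): a world point X has camera coordinates R X + t. Camera axes: x right, y down, z forward; pixel columns grow to the right and rows downward; lengths in m; the calibration is good to about 2 mm. The wrist camera is an equidistant fisheye: a pixel r from the principal point sees the ray r / f radians off the axis. A picture is of the moment at which its call begins: read the wrist's pose just before it. calibration takes no time and is no camera call; for the wrist camera it gives the pose at the moment of the call.
- hand_in(): hands the job in; it is judged then, once.
The state is a dict: "time_s": time; "q": joint angles; "dq": joint speeds; "joint_efforts": joint torques, N m; "eef_pos": TCP position; "eef_rot": TCP orientation; "wrist_force": force on the tool from outside, world axes, zero at the start; "torque": the same for the moment, N m; "opening": opening from 0.0 (shut) to 1.0 (fully open); "grasp_force": force on a finger pad.
Only numpy, scipy, OpenCV 4.12 (cv2) and the standard library are available. Lean on these libraries where they do the work, as an engineer would, in place of code of your own. Each camera call takes 0.05 s, during which the arm holds its last target. There are 200 camera calls.

TASK

The shelf plank lying on the little bench-top workbench is to be sprayed: push the raised bench dog in front of it down flush with the bench top, then slide the plank out over that end of the bench, keeping it flat on the top and never lifting it, until the outer edge of its masking tape lines up all across with the bench's edge. More than half of the plank then hangs free and would tip, so finish while still holding it, level and motionless, flat on the bench; leave everything else where it is.

Things in the scene. Friction and masses are not known exactly. Their poses are not given: they have to be found in the camera images.
- bench: small fixed bench-top workbench of brown wood: slab 300 mm (its x) x 260 mm (its y) x 40 mm on two cross feet, bench top 90 mm above the table. Origin: centre of its footprint, on the table. Its x axis points outward, the way the plank is to slide; the edge to slide over lies at x = +150 mm. A raised dog stands at x = +120 mm, y = 0; the other round holes are empty
- bench_edge (a point): middle of the bench's outer top edge (bench x = +150 mm, y = 0, on the top, 90 mm above the table)
- dog (a joint): travel (m) of the bench dog, a round 19 mm brass pin with a 2 mm domed top, in its hole in the bench top: 0 = fully up, 22 mm proud; 0.022 = dome's tip flush; 0.024 = end of travel, 2 mm below. It starts 14 to 22 mm proud, slides straight down stiffly (about 4 N, no spring) and stays where it is left. Raised, it blocks the plank's way
- dog_top (a point): tip of the dog's domed top; it moves down with the dog
- plank: loose pale wooden shelf plank, 260 mm long (its x) x 64 mm wide (its y) x 22 mm thick, about 0.25 kg, lying on the bench behind the dog, roughly along the bench; ends rounded 4 mm. Origin: centre of its underside. +x is the end that goes out over the edge; the other end, the tail, has a band of masking tape. Its sides and tail are free to be gripped from above
- tape_left (a point): left end (plank y = +32 mm) of the outer edge of the 25 mm wide band of masking tape wound round the plank, on its upper face, 22 mm above its underside. That edge lies at plank x = -35 mm: 95 mm from the tail's end, so at the mark 165 mm overhang, 35 mm past balance
- tape_right (a point): right end (plank y = -32 mm) of the same outer edge of the tape (plank x = -35 mm, upper face)
- sanding_block: cork sanding block 95 x 36 x 25 mm lying on the bench top near the bench's +y side; bystander. Origin: centre of its underside
- pencil: flat carpenter's pencil about 170 x 13 x 8 mm lying on the bench top near the bench's -y side; bystander. Origin: under the middle of its shaft
- spray_can: spray can 65 mm across, 194 mm tall, upright on the table; bystander. Origin: centre of its foot
- tape_roll: roll of masking tape 100 mm across, 25 mm high, flat on the table; bystander. Origin: centre of its underside
- brush_jar: glass jar 76 mm across, 100 mm tall, with brushes up to 250 mm above the table; bystander. Origin: centre of its foot
- paint_a: bottle of paint 52 mm across, 135 mm tall; bystander. Origin: centre of its foot
- paint_b: jar of paint 68 mm across, 85 mm tall; bystander. Origin: centre of its foot
- offcut: pale wooden offcut 150 x 64 x 22 mm without tape, lying on the table; bystander. Origin: centre of its underside

How it is judged:
By the outcome, as a careful person would: the job done as asked, in the order asked, and still so for the second after the job is handed in, while the arm keeps its last pose, push and grip.
It also fails if it takes over 51 s, if anything falls off the work surface, if the arm or the gripper's body presses on something with over 40 N, if the wrist force passes 120 N, or if a joint passes its speed limit or range.

## Working session

There is one attempt and no reset: what is moved stays moved. The work goes in short steps, Python scripts to look and compute and a tool call to move; the robot and the scene stay as the last step left them, time stands still between calls to the robot, and variables do not carry over. Pictures are saved under pics/ and viewed, at most 10 in all, crops included, and the job is handed in when it is done.

Besides the shell and the picture viewer there is one more tool, called after "Emit:" as name(argument=value, ...) on one line, values as JSON. servo_tool: Moves the arm, as the interface text tells. Its arguments: {"type":"object","properties":{"commands":{"type":"string"}},"required":["commands"]}

```bash
mkdir -p pics; python3 - <<'E'
from bench import *
import cv2,numpy as np
for n in("scene","top"):
    im=camera(n);cv2.imwrite(f"pics/{n}0.png",im)
    c=calibration(n);print(n,c)
o=get_obs();print(o)
E
```

```text
scene {'fx': 491.2325553885576, 'fy': 491.2325553885576, 'cx': 322.16397094307564, 'cy': 246.03957083058287, 'R': array([[-0.46448244,  0.88546018, -0.01470836],
       [ 0.60573215,  0.30554309, -0.73466454],
       [-0.64602216, -0.35014811, -0.67827109]]), 't': array([ 0.24262513, -0.24771979,  1.59333274])}
top {'fx': 586.9914589018209, 'fy': 586.9914589018209, 'cx': 317.38389945781097, 'cy': 246.66489020964642, 'R': array([[-0.01523643, -0.99979253, -0.01351811],
       [-0.98398155,  0.01739435, -0.17741969],
       [ 0.17761802,  0.01059833, -0.98404244]]), 't': array([0.02131021, 0.53782477, 1.55994285])}
{'time_s': 0.1, 'q': array([ 1.01770359e+00,  1.81466172e-01,  1.60790275e+00,  1.42355351e-06,
        1.35380352e+00, -2.06285222e-01]), 'dq': array([-1.47340223e-04, -1.04753777e-04, -4.74825890e-03, -3.67943395e-05,
        7.93886464e-04,  9.04288503e-04]), 'joint_efforts': array([ 3.32925320e-04, -4.45879841e+01, -3.52238309e+01, -2.89421469e-04,
        4.20362572e-03,  9.57641305e-06]), 'eef_pos': array([0.19515053, 0.54034504, 0.23047711]), 'eef_rot': array([-2.93406893e-04,  1.72536152e-01,  9.85002869e-01, -7.33384480e-04]), 'wrist_force': array([-0.31900305,  0.47498649,  0.06817414]), 'torque': array([-0.02131968, -0.03023716, -0.02435378]), 'grasp_force': 0.0, 'opening': 0.9984640119073377}
```

View pics/scene0.png

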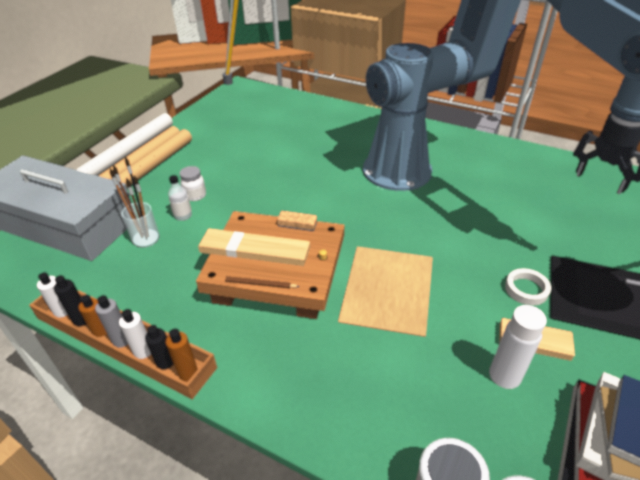

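View pics/top0.png

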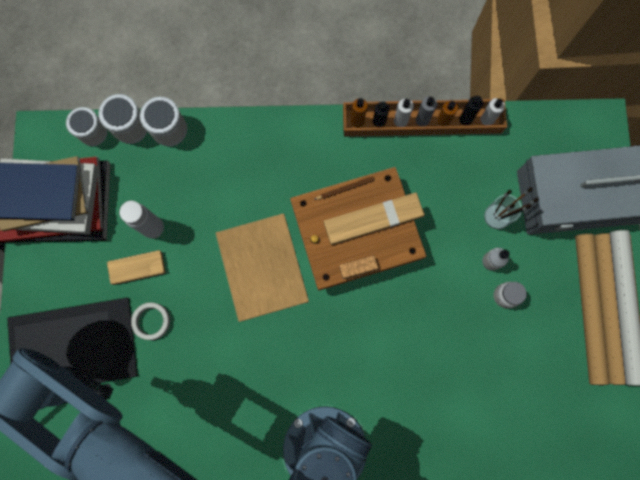

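```bash
cat > h.py <<'E'
from bench import *
import cv2,numpy as np
def ray(c,uv):
    R,t=c["R"],c["t"]
    d=np.array([(uv[0]-c["cx"])/c["fx"],(uv[1]-c["cy"])/c["fy"],1])
    return -R.T@t,R.T@d
def onz(c,uv,z):
    o,d=ray(c,uv);return o+d*(z-o[2])/d[2]
def proj(c,X):
    p=c["R"]@np.asarray(X)+c["t"];return np.array([c["cx"]+c["fx"]*p[0]/p[2],c["cy"]+c["fy"]*p[1]/p[2]])
E
python3 - <<'E'
from h import *
im=cv2.imread("pics/top0.png");c=calibration("top")
crop=im[150:310,270:450];cv2.imwrite("pics/c.png",cv2.resize(crop,None,fx=4,fy=3.75*4/3.75,interpolation=cv2.INTER_CUBIC)[:600])
hsv=cv2.cvtColor(im,cv2.COLOR_BGR2HSV)
for n,p in(("bench",(310,210)),("bench2",(400,240)),("plank",(350,222)),("tape",(392,212)),("dog",(315,239))):print(n,hsv[p[1],p[0]])
for n,uv in(("bc",((292,197),(397,168),(426,258),(318,288))),):
    print(n,[onz(c,q,.09).round(3) for q in uv])
E
```

```text
bench [ 15 163 139]
bench2 [ 14 160 132]
plank [ 18 116 178]
tape [ 53  11 189]
dog [ 21 169 171]
bc [array([0.669, 0.079, 0.09 ]), array([ 0.745, -0.209,  0.09 ]), array([ 0.495, -0.275,  0.09 ]), array([0.42 , 0.012, 0.09 ])]
```

View pics/c.png

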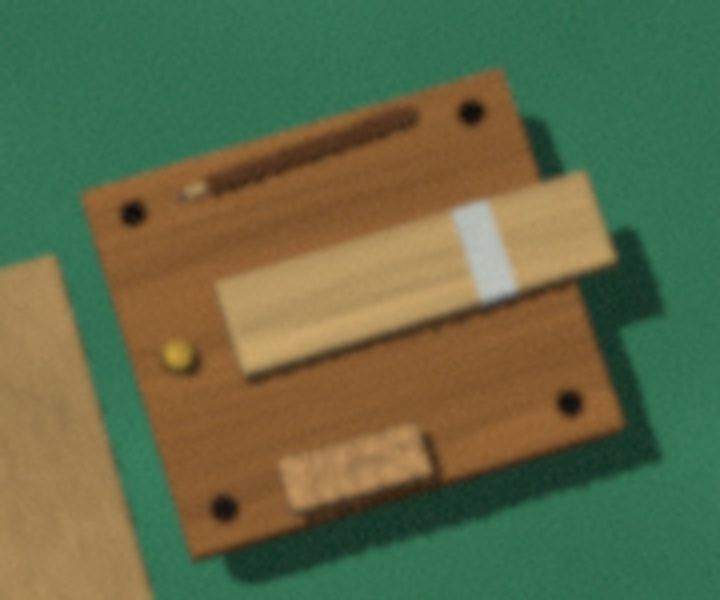

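```bash
cat >> h.py <<'E'
def big(m):
    cs,_=cv2.findContours(m,cv2.RETR_EXTERNAL,cv2.CHAIN_APPROX_NONE);return max(cs,key=cv2.contourArea).reshape(-1,2)
def rect(c,m,z,o):   # rectangle of a mask in metric plane
    P=np.array([onz(c,p+o,z)[:2] for p in big(m)]);(x,y),s,a=cv2.minAreaRect((P*1000).astype(np.float32))
    return np.array([x,y]),s,cv2.boxPoints(((x,y),s,a))
E
python3 - <<'E'
from h import *
im=cv2.imread("pics/top0.png");c=calibration("top");x0,y0=284,155
cr=im[y0:300,x0:440];h=cv2.cvtColor(cr,cv2.COLOR_BGR2HSV);o=np.array([x0,y0])
bench=((h[...,0]<26)&(h[...,1]>100)&(h[...,2]>60)).astype(np.uint8)
print("bench",rect(c,cv2.morphologyEx(bench,cv2.MORPH_OPEN,np.ones((5,5))),.09,o))
pl=((h[...,2]>150)&(h[...,1]<138)).astype(np.uint8);pl[90:]=0;pl[:,:38]=0
pl=cv2.morphologyEx(pl,cv2.MORPH_OPEN,np.ones((3,3)))
print("plank",rect(c,pl,.112,o))
tp=((h[...,1]<60)&(h[...,2]>140)).astype(np.uint8)
print("tape",rect(c,tp,.112,o))
print("dog",onz(c,(270+178/4,150+355/4),.108))
for n in((133,212),(471,112),(570,402),(224,508)):print(onz(c,(270+n[0]/4,150+n[1]/4),.09))
E
```

```text
bench (array([ 586.29522705, -110.17367554]), (261.78851318359375, 331.0493469238281), array([[ 414.79837 ,   12.791992],
       [ 506.17325 , -305.39716 ],
       [ 757.7921  , -233.13934 ],
       [ 666.41724 ,   85.049805]], dtype=float32))
plank (array([ 603.25537109, -135.93737793]), (65.78770446777344, 257.88330078125), array([[ 534.86926  ,  -21.782684 ],
       [ 608.6      , -268.90125  ],
       [ 671.6415   , -250.09207  ],
       [ 597.91077  ,   -2.9735107]], dtype=float32))
tape (array([ 616.83496094, -183.98274231]), (64.4909439086914, 25.31439781188965), array([[ 582.3503 , -180.69878],
       [ 589.3243 , -205.03358],
       [ 651.31964, -187.26671],
       [ 644.34564, -162.9319 ]], dtype=float32))
dog [0.54870316 0.01911565 0.108     ]
[0.65122553 0.04840744 0.09      ]
[ 0.71695986 -0.18228496  0.09      ]
[ 0.51573697 -0.24066684  0.09      ]
[ 0.44872641 -0.0095113   0.09      ]
```

Emit:
servo_tool(commands="0 0 0.157 -46 -34 0 0; 0 0 0.157 -51 -26 0 0; 0 0 0.157 -54 -18 0 0; 0 0 0.157 -56 -9 0 0; 0 0 0.157 -57 0 0 0")

```text
time_s: 0.72
eef_pos: [0.3551, 0.3026, 0.2311]
eef_rot: [-0.0, 0.538, 0.843, -0.0]
wrist_force: [1.2, -0.0, 0.1]
opening: -0.002
grasp_force: 0.0
```

Emit:
servo_tool(commands="0 0 0.157 -56 9 0 0; 0 0 0 -54 18 0 0; 0 0 0 -54 18 0 0; 0 0 0 0 0 0 0")

```text
time_s: 1.23
eef_pos: [0.4528, 0.1606, 0.231]
eef_rot: [0.0, 0.603, 0.798, -0.0]
wrist_force: [-0.4, 0.8, -0.4]
opening: -0.002
grasp_force: 0.0
```

Emit:
servo_tool(commands="0 0 0 -40 15 0 0; 0 0 0 -55 18 0 0; 0 0 0 -43 21 0 0; 0 0 0 0 0 0 0")

```text
time_s: 1.72
eef_pos: [0.5424, 0.0448, 0.2307]
eef_rot: [-0.0, 0.602, 0.799, -0.0]
wrist_force: [0.5, -0.5, 0.7]
opening: -0.004
grasp_force: 0.0
```

```bash
python3 - <<'E'
from h import *
o=get_obs();c=calibration("wrist");im=camera("wrist");cv2.imwrite("pics/w1.png",im);np.savez("w1.npz",**{k:np.array(v) for k,v in c.items()})
print(o["eef_pos"],{k:np.round(v,3) for k,v in c.items()})
E
```

```text
[0.54240947 0.04476646 0.23074451] {'fx': np.float64(371.648), 'fy': np.float64(371.648), 'cx': np.float64(319.305), 'cy': np.float64(235.625), 'R': array([[ 0.961,  0.275, -0.001],
       [ 0.261, -0.91 ,  0.322],
       [ 0.088, -0.31 , -0.947]]), 't': array([-0.533, -0.142,  0.347])}
```

View pics/w1.png

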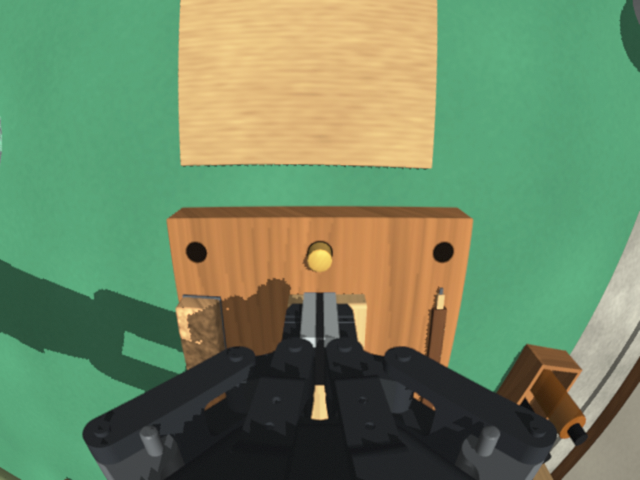

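```bash
cat >> h.py <<'E'
def fish(c,uv,z):
    d=np.array([uv[0]-c["cx"],uv[1]-c["cy"]]);r=np.hypot(*d);a=r/c["fx"]
    v=c["R"].T@np.array([*(d/r*np.sin(a)),np.cos(a)]);o=-c["R"].T@c["t"];return (o+v*(z-o[2])/v[2])[:2]*1000
def bf(p,C,yaw):
    d=np.asarray(p)[:2]-C;return np.array([d@[np.cos(yaw),np.sin(yaw)],d@[-np.sin(yaw),np.cos(yaw)]])
E
python3 - <<'E'
from h import *
c=dict(np.load("w1.npz"))
L,R=fish(c,(196,252),.09),fish(c,(443.5,252),.09);print(L,R,np.hypot(*(L-R)))
eL,eR=fish(c,(190,218),.09),fish(c,(450,218),.09);print("edge",eL,eR)
d=R-L;print("yaw of bench x",np.degrees(np.arctan2(d[1],d[0]))+90)
for z in(.104,.108,.112):print("dog",z,fish(c,(320,262),z))
print("dog base",fish(c,(318,244),.09))
im=cv2.imread("pics/w1.png");h=cv2.cvtColor(im,cv2.COLOR_BGR2HSV)
# dark hole centroids & edge row per column
g=cv2.cvtColor(im,cv2.COLOR_BGR2GRAY)
for x0 in(180,428):
    m=(g[235:270,x0:x0+32]<50).astype(np.uint8);M=cv2.moments(m,True);print(M["m10"]/M["m00"]+x0,M["m01"]/M["m00"]+235)
for x in(200,260,320,380,440):print(x,im[203:224,x,2],im[203:224,x,1])
E
```

```text
[448.61829612 -11.31937667] [651.1823774   46.78630417] 210.73318953811648
edge [438.37344874  17.0966913 ] [645.23874921  76.43499369]
yaw of bench x 106.00558391102481
dog 0.104 [550.75569279  15.44902093]
dog 0.108 [550.28738343  17.06950797]
dog 0.112 [549.81907407  18.68999501]
dog base [546.4511322   24.58541374]
196.05016722408027 251.7458193979933
442.8299319727891 251.90816326530611
200 [ 89  88  90  96 109 117 118 117 115 115 113 114 116 116 128 163 180 182
 180 181 180] [167 167 165 149 112  86  80  80  79  80  78  79  79  80  88 111 124 125
 123 124 123]
260 [ 94  94  99 111 119 119 115 116 116 113 114 118 118 126 156 186 197 199
 199 198 197] [175 172 159 128  92  80  78  80  80  77  80  81  81  86 106 127 135 136
 136 135 134]
320 [ 92  93 101 113 120 120 120 118 116 113 116 117 116 126 161 188 196 197
 198 198 197] [174 170 153 115  87  82  83  81  80  78  80  80  80  86 110 128 134 134
 134 134 134]
380 [ 88  89  94 108 119 120 117 115 114 113 113 116 122 131 161 191 204 204
 203 205 204] [163 162 151 122  91  82  81  80  78  78  78  81  84  91 111 131 140 140
 138 140 139]
440 [ 89  89  90  97 115 125 128 128 127 125 121 120 120 120 131 168 188 191
 192 192 192] [166 165 163 147 114  91  87  87  87  86  84  84  84  84  90 115 129 131
 132 131 131]
```

Emit:
servo_tool(commands="0 0 0 -28 0 20 0; 0 0 0 0 0 45 0; 0 0 0 0 0 30 0; 0 0 0 0 0 15 0; 0 0 0 0 0 0 0")

```text
time_s: 2.4
eef_pos: [0.5482, 0.0205, 0.1207]
eef_rot: [-0.001, 0.6, 0.8, -0.0]
wrist_force: [0.2, 0.3, -0.2]
opening: -0.002
grasp_force: 0.0
```

Emit:
servo_tool(commands="0 0 0 -3 1 6 0; 0 0 0 0 0 6 0; 0 0 0 0 0 6 0; 0 0 0 0 0 6 0; 0 0 0 0 0 4 0")

```text
time_s: 3.02
eef_pos: [0.5517, 0.0164, 0.0934]
eef_rot: [0.001, 0.601, 0.799, 0.0]
wrist_force: [2.2, 0.2, 2.3]
opening: -0.003
grasp_force: 1.6
```

Emit:
servo_tool(commands="0 0 0 0 0 2 0; 0 0 0 0 0 2 0; 0 0 0 0 0 0 0")

```text
time_s: 3.4
eef_pos: [0.5514, 0.0165, 0.0901]
eef_rot: [0.0, 0.601, 0.799, 0.0]
wrist_force: [-0.1, 0.1, 6.8]
opening: 0.003
grasp_force: 3.8
```

Emit:
servo_tool(commands="0 0 0 0 0 1 0; 0 0 0 0 0 0 0")

```text
time_s: 3.65
eef_pos: [0.5514, 0.0165, 0.09]
eef_rot: [0.0, 0.601, 0.8, 0.0]
wrist_force: [-3.2, 0.4, 14.5]
opening: 0.001
grasp_force: 7.6
```

Emit:
servo_tool(commands="0 0 0 0 0 1 0; 0 0 0 0 0 0 0")

```text
time_s: 3.9
eef_pos: [0.5515, 0.0165, 0.09]
eef_rot: [0.0, 0.601, 0.8, -0.0]
wrist_force: [-8.0, 0.7, 23.5]
opening: -0.002
grasp_force: 11.5
```

Emit:
servo_tool(commands="0 0 0 0 0 -15 0; 0 0 0 0 0 -45 0; 0 0 0 0 0 -45 0; 0 0 0 -45 1 0 1; 0 0 0 -55 2 0 1")

```text
time_s: 4.53
eef_pos: [0.5817, -0.0785, 0.193]
eef_rot: [-0.0, 0.6, 0.8, 0.0]
wrist_force: [0.3, -0.2, -0.8]
opening: 0.418
grasp_force: 0.0
```

Emit:
servo_tool(commands="0 0 0 -55 2 0 1; 0 0 0 -55 2 0 1; 0 0 0 -36 1 0 1; 0 0 0 0 0 0 1")

```text
time_s: 5.03
eef_pos: [0.6266, -0.2199, 0.1912]
eef_rot: [-0.001, 0.602, 0.798, -0.0]
wrist_force: [0.2, 0.1, -0.1]
opening: 0.998
grasp_force: 0.0
```

```bash
python3 - <<'E'
from h import *
o=get_obs();c=calibration("wrist");im=camera("wrist");cv2.imwrite("pics/w2.png",im);np.savez("w2.npz",**{k:np.array(v) for k,v in c.items()})
print(o["eef_pos"])
E
```

```text
[ 0.62655197 -0.21987414  0.19120285]
```

View pics/w2.png

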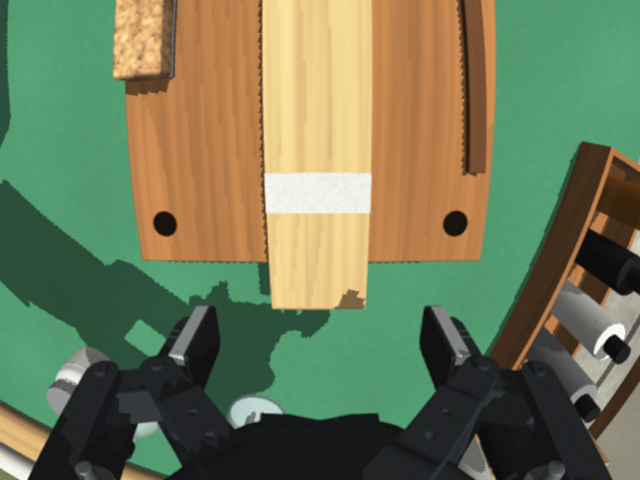

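```bash
python3 - <<'E'
from h import *
c=dict(np.load("w2.npz"));C=np.array([583,-97.6]);y=np.radians(106)
for n,uv,z in(("tapeL",(265,173.5),.112),("tapeR",(371,175.5),.112),("tL",(273,307),.112),("tR",(366,306),.112),("hL",(165,224),.09),("hR",(455,223.5),.09)):
    p=fish(c,uv,z);print(n,p.round(1),bf(p,C,y).round(1))
print("tcp",bf([626.6,-219.9],C,y))
E
```

```text
tapeL [ 581.2 -183.4] [-82.   25.4]
tapeR [ 643.4 -166.9] [-83.3 -39. ]
tL [ 607.4 -271.3] [-173.7   24.4]
tR [ 668.7 -252.9] [-172.9  -39.6]
hL [ 515.2 -242.2] [-120.3  105.1]
hR [ 717.  -184.2] [-120.1 -104.9]
tcp [-129.58009413   -8.20056133]
```

Emit:
servo_tool(commands="0 0 0 0 -1 30 1; 0 0 0 0 0 40 1; 0 0 0 0 0 20 1; 0 0 0 0 0 12 1; 0 0 0 0 0 0 1")

```text
time_s: 5.7
eef_pos: [0.626, -0.2172, 0.0901]
eef_rot: [-0.0, 0.601, 0.8, -0.0]
wrist_force: [0.3, 0.7, -0.7]
opening: 1.0
grasp_force: 0.0
```

Emit:
servo_tool(commands="0 0 0 0 0 0 0.75; 0 0 0 0 0 0 0.7; 0 0 0 0 0 0 0.6; 0 0 0 0 0 0 0; 0 0 0 0 0 0 0")

```text
time_s: 6.32
eef_pos: [0.6274, -0.2184, 0.0924]
eef_rot: [0.002, 0.601, 0.799, 0.0]
wrist_force: [-0.4, 0.9, 6.3]
opening: 0.729
grasp_force: 68.0
```

Emit:
servo_tool(commands="0 0 0 5 0 0 0; 0 0 0 10 0 0 0; 0 0 0 15 0 0 0; 0 0 0 15 0 0 0; 0 0 0 0 0 0 0")

```text
time_s: 6.95
eef_pos: [0.6146, -0.1741, 0.0924]
eef_rot: [0.001, 0.6, 0.8, 0.0]
wrist_force: [-0.5, 1.0, 9.4]
opening: 0.732
grasp_force: 68.4
```

Emit:
servo_tool(commands="0 0 0 10 0 0 0; 0 0 0 20 0 0 0; 0 0 0 20 0 0 0; 0 0 0 20 0 0 0; 0 0 0 10 0 0 0")

```text
time_s: 7.58
eef_pos: [0.5928, -0.0983, 0.0924]
eef_rot: [0.003, 0.6, 0.8, -0.0]
wrist_force: [0.9, -5.1, 6.2]
opening: 0.73
grasp_force: 68.1
```

Emit:
servo_tool(commands="0 0 0 20 0 0 0; 0 0 0 20 0 0 0; 0 0 0 20 0 0 0; 0 0 0 10 0 0 0; 0 0 0 0 0 0 0")

```text
time_s: 8.2
eef_pos: [0.5732, -0.0301, 0.0924]
eef_rot: [0.002, 0.6, 0.8, 0.001]
wrist_force: [0.2, -0.1, 9.7]
opening: 0.733
grasp_force: 68.4
```

```bash
python3 - <<'E'
from h import *
o=get_obs();c=calibration("wrist");im=camera("wrist");cv2.imwrite("pics/w3.png",im);np.savez("w3.npz",**{k:np.array(v) for k,v in c.items()})
print(o["eef_pos"],bf(o["eef_pos"]*1000,np.array([583,-97.6]),np.radians(106)))
E
```

```text
[ 0.57315776 -0.03006757  0.09236717] [67.62923127 -9.15349368]
```

View pics/w3.png

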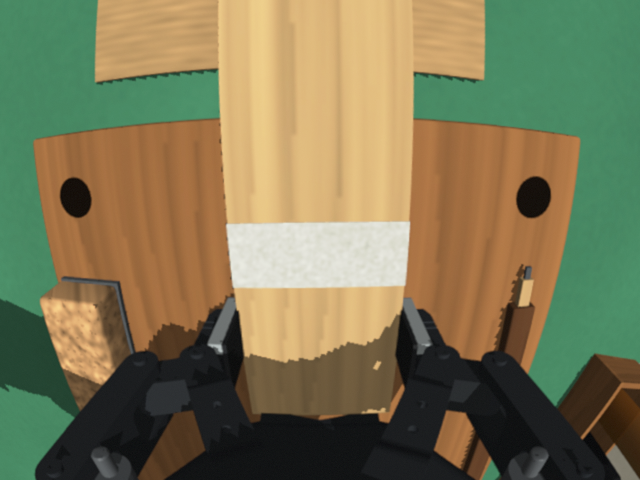

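```bash
cat >> h.py <<'E'
def edges(im,cols,r0,r1,test):
    # sub-pixel row where the column profile (channel mix) rises/falls most
    out=[]
    for x in cols:
        p=cv2.GaussianBlur(test,(5,1),0)[r0:r1,x].astype(float);g=np.abs(np.diff(p));k=g.argmax();w=slice(max(k-2,0),k+3)
        out.append((x,r0+.5+(np.arange(len(g))[w]@g[w])/g[w].sum()))
    return np.array(out)
E
python3 - <<'E'
from h import *
c=dict(np.load("w3.npz"));C=np.array([583,-97.6]);y=np.radians(106)
im=cv2.imread("pics/w3.png");s=cv2.cvtColor(im,cv2.COLOR_BGR2HSV)[...,1]
def fit(cols,r0,r1,z,n):
    P=np.array([bf(fish(c,q,z),C,y) for q in edges(im,cols,r0,r1,s)]);a=np.polyfit(P[:,1],P[:,0],1);print(n,"x at y=-8",np.polyval(a,-8).round(1),"slope deg",np.degrees(a[0]).round(2),"res",(P[:,0]-np.polyval(a,P[:,1])).std().round(2))
fit(range(238,400,6),205,240,.112,"tape")
h=im[...,2]
P=[bf(fish(c,q,.09),C,y) for x in list(range(60,210,10))+list(range(425,565,10)) for q in edges(im,[x],110,150,h)]
P=np.array(P);a=np.polyfit(P[:,1],P[:,0],1);print("edge",np.polyval(a,-8),np.degrees(a[0]),(P[:,0]-np.polyval(a,P[:,1])).std())
for u in((75.5,197.5),(534,197)):print("hole",bf(fish(c,u,.09),C,y))
E
```

```text
tape x at y=-8 114.0 slope deg -0.93 res 0.03
edge 150.00203017309815 -0.0016479518471126289 0.03305295222615476
hole [119.91522766 105.19152397]
hole [ 120.06725127 -105.23539401]
```

Emit:
servo_tool(commands="0 0 0.004 6 0 0 0; 0 0 0.004 10 0 0 0; 0 0 0.004 10 0 0 0; 0 0 0.004 6 0 0 0; 0 0 0 0 0 0 0")

```text
time_s: 8.88
eef_pos: [0.5648, -0.0002, 0.0924]
eef_rot: [0.002, 0.607, 0.795, 0.001]
wrist_force: [0.7, -1.8, 9.6]
opening: 0.731
grasp_force: 68.3
```

```bash
cat > m.py <<'E'
from h import *
import sys
n=sys.argv[1];o=get_obs();c=calibration("wrist");im=camera("wrist");cv2.imwrite(f"pics/{n}.png",im)
C=np.array([583,-97.6]);y=np.radians(106);s=cv2.cvtColor(im,cv2.COLOR_BGR2HSV)[...,1]
def fit(cols,r0,r1,z,ch,n):
    P=np.array([bf(fish(c,q,z),C,y) for q in edges(im,cols,r0,r1,ch)]);a=np.polyfit(P[:,1],P[:,0],1)
    print(n,"x at y=+24,-40",np.polyval(a,[24,-40]).round(2),"deg",np.degrees(a[0]).round(2),"res",(P[:,0]-np.polyval(a,P[:,1])).std().round(2))
fit(range(238,400,6),205,240,.112,s,"tape")
r=proj  # edge rows: predicted from the last view
cols=[*range(110,205,8),*range(435,530,8)]
fit(cols,150,250,.09,im[...,2],"edge")
print(o["eef_pos"],o["wrist_force"],o["torque"],bf(o["eef_pos"]*1000,C,y))
E
python3 m.py w4
```

```text
tape x at y=+24,-40 [145.11 145.06] deg 0.05 res 0.03
edge x at y=+24,-40 [149.32 147.25] deg 1.85 res 5.46
[ 5.64806472e-01 -1.50584728e-04  9.23973325e-02] [ 0.73024878 -1.76514496  9.60987684] [-0.34280908  0.29174903  0.0920985 ] [98.68920623 -9.37195729]
```

View pics/w4.png

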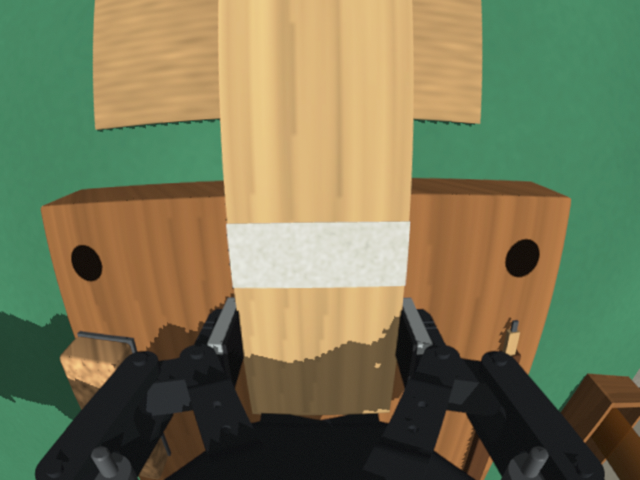

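Emit:
servo_tool(commands="0 0 0 3 0 0 0; 0 0 0 2 0 0 0; 0 0 0 0 0 0 0; 0 0 0 0 0 0 0")

```text
time_s: 9.43
eef_pos: [0.5637, 0.004, 0.0924]
eef_rot: [0.002, 0.607, 0.795, 0.0]
wrist_force: [0.5, -3.8, 7.6]
opening: 0.731
grasp_force: 68.3
```

```bash
sed -i 's/150,250,.09/190,225,.09/; s/range(110,205,8),\*range(435,530,8)/range(60,200,10),*range(430,560,10)/' m.py; python3 m.py w5; python3 - <<'E'
from h import *
im=cv2.imread("pics/w5.png");
for x in(80,150,205,430,480,540):print(x,im[180:225:1,x,2])
for n in("scene",):cv2.imwrite("pics/s5.png",cv2.resize(camera(n)[180:330,170:370],None,fx=4,fy=4,interpolation=cv2.INTER_CUBIC))
E
```

```text
tape x at y=+24,-40 [149.38 149.33] deg 0.04 res 0.03
edge x at y=+24,-40 [150.09 150.08] deg 0.0 res 0.04
[0.5637055  0.00396302 0.09237864] [ 0.49336815 -3.75446971  7.59537332] [-0.7504835   0.10547465  0.11976742] [102.94692671  -9.44749638]
80 [ 69  69  70  70  69  69  71  70  69  71  70  70  70  69  70  69  74  83
  88  89  89  90  90  90  90  90  90  90  91  90  91 100 122 142 149 150
 151 151 151 150 151 151 150 150 151]
150 [ 74  75  74  74  73  75  73  74  73  74  74  79  91  95  94  93  93  94
  94  94  95  95  97  98  97  96  94  96 111 134 150 157 156 156 156 157
 155 156 155 154 155 155 155 155 154]
205 [ 78  76  78  77  76  77  76  75  78  86  93  96  98 100 101 101 102 100
  99  97  96  95  96  98  98  99 110 134 154 160 160 159 158 157 158 158
 159 159 157 158 158 158 157 157 157]
430 [ 71  72  72  71  73  78  94 101  98  94  96  99 100 100 100  97  97  96
  96  94  92  90  93 107 135 156 160 161 161 160 161 161 159 161 160 159
 158 159 160 158 159 159 158 157 158]
480 [ 72  72  72  72  72  73  80  92  99  98  96  97  99  98  95  94  97 103
 105 103  99  96  98 107 135 161 169 170 170 169 169 169 170 170 168 170
 168 168 169 169 168 168 169 168 168]
540 [ 72  72  72  72  72  72  71  72  72  72  72  72  76  90 100 103 103 103
 106 107 107 105 104 100 104 129 155 161 161 162 161 161 161 162 162 161
 160 160 161 160 160 160 159 159 159]
```

View pics/s5.png

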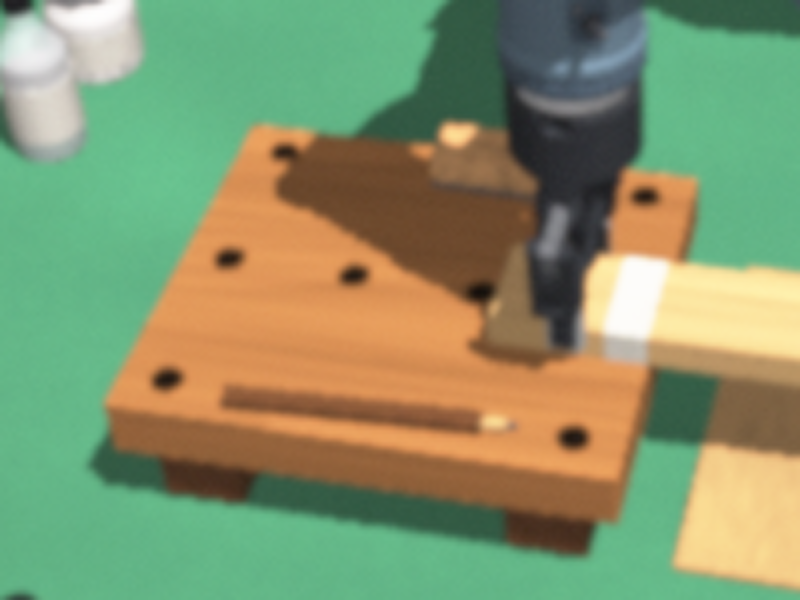

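Emit:
servo_tool(commands="0 0 0 0.7 0 0 0; 0 0 0 0 0 0 0; 0 0 0 0 0 0 0; 0 0 0 0 0 0 0")

```text
time_s: 10.02
eef_pos: [0.5636, 0.0044, 0.0924]
eef_rot: [0.003, 0.607, 0.795, 0.0]
wrist_force: [0.9, -5.1, 8.5]
opening: 0.733
grasp_force: 68.2
```

```bash
python3 m.py w6; python3 - <<'E'
from h import *
im=cv2.imread("pics/w6.png");c=calibration("wrist");C=np.array([583,-97.6]);y=np.radians(106)
s=im[...,2].T.copy()  # columns as rows
for r in(10,40,80,120,160,200,235,265,280):
    e=[edges(None,[r],a,b,s)[0][1] for a,b in((205,245),(395,425))]
    p=[bf(fish(c,(u,r),.112),C,y) for u in e];print(r,np.round(e,1),p[0].round(1),p[1].round(1),np.hypot(*(p[0]-p[1])).round(2))
E
```

```text
tape x at y=+24,-40 [149.85 149.79] deg 0.05 res 0.03
edge x at y=+24,-40 [150.09 150.08] deg 0.0 res 0.04
[0.5635849  0.00442491 0.09238796] [ 0.92433614 -5.0817972   8.45606654] [-0.83824402  0.09456493  0.11432641] [103.424165    -9.45887975]
10 [217.4 412.1] [224.3  23.2] [223.2 -41.2] 64.38
40 [217.4 412.8] [213.5  23.2] [212.4 -41.2] 64.35
80 [218.2 413.3] [199.6  23.2] [198.6 -41.2] 64.38
120 [219.6 412.9] [186.   23.2] [185.  -41.2] 64.35
160 [221.7 411.8] [172.4  23.2] [171.4 -41.2] 64.38
200 [224.6 410.1] [158.4  23.2] [157.4 -41.2] 64.35
235 [226.6 408.8] [145.5  23.6] [144.6 -41.5] 65.09
265 [229.7 406.6] [133.9  23.6] [132.9 -41.5] 65.08
280 [231.6 405.2] [127.7  23.6] [126.8 -41.4] 64.99
```

```bash
python3 -c "
from bench import *
print(get_obs()['dq'].round(4));print(hand_in())"
```

```text
[-0.0009  0.0006  0.0008 -0.0003  0.0003  0.0009]
the job is handed in; nothing more can be done
None
```

The job is handed in: the dog is pushed down to the bench top, and the plank is slid out flat so its tape edge measures within about 0.3 mm of the bench edge and 0.05° of square to it, still gripped, level and still; the last camera view of the dog was before the plank covered it, and no verdict came back.

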